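# Hold the portafilter level over the tamping stand

### The arm

A 6-joint arm with a two-finger parallel gripper is mounted at the origin on a cart in front of the work surface, level with it; the furniture and walls round the work are solid. World frame = base frame: x ahead of the robot, y to its left, z up, the work surface at z = 0. Lengths are in m, angles in rad, forces in N, time in s.
With the tool pointing down it reaches from about 0.25 to 0.8 m from the base axis. Payload 3.9 kg.
Tool frame: the origin (TCP) lies on the centre line of the jaws, within the pads' length; the fingertips stand 19 mm ahead of it and the grasp point (between the pads) is the TCP; x points along the fingers, y is the direction in which the jaws open and shut, and the axes are right-handed (so a half turn about x gives the same grasp; the last joint's range is limited). The gripper opens to 85 mm and grips with 20 to 120 N. Pads are 22 mm wide; open, the fingers measure 114 mm over their backs; the gripper's body (76 mm by 85 mm) begins 54 mm behind the grasp point. The pads swing forward as they close: fully open they stand 13 mm farther back than shut.
Start: joints at [1.125, 0.26, -0.138, 1.173, 0, 1.571], TCP at [0.226, 0.474, 0.25] pointing down, gripper open.
Joint ranges: [-2.78, 2.78], [-0.83, 1.72], [-1.28, 1.37], [-1.9, 2.12], [-1.57, 1.48], [-3.14, 3.14]. Speed limits (rad/s): [2.57, 2.57, 3.14, 3.14, 3.14, 3.14].

### API

Orientations are given as a unit quaternion [w, x, y, z].
In Python, from bench import arm gives the robot as it stands.
- The arm moves only by the shell command python3 -m jog 'ROWS' [FORCE]. ROWS is JSON, a list of rows, each a list of 5 numbers: the shift along the tool's x, y, z in m, then the turn about the tool's x in degrees, then the gripper's target within -1 to 1 (shut at 1, half-way at 0, fully open at -1). A call has 1 to 5 rows; each row is the pose to reach, as a shift and turn from the pose measured when the call began, along the tool's axes at that moment; what a row does not reach only later rows make up. A row lasts 1/8 s, in which the tool goes at most 62.5 mm and 10.7 degrees, less where a joint would pass 70% of its speed; a pose out of reach is approached as far as the arm can. A call with a gripper value outside its range is refused whole. The fingers move at their own pace and stop on an object; FORCE is the grip in N (left out, the last holds). Time passes only in rows, so rows that repeat a pose let the fingers close. It gives the time, the measured TCP pose, the force and the opening at its end, in the units of the state.
- arm.get_state(): the state, without advancing time (a new reading comes with each control period).
- arm.camera(name): name is "scene" or "top" or "wrist"; returns a dict with "img" (420x560x3 uint8, red, green, blue), "fx", "fy", "cx", "cy" (pixels), "dist_coeffs" ([k1, k2, p1, p2, k3] as OpenCV has them; the pictures are not rectified), "cam_to_world" (4x4, takes a point from camera to world coordinates); the wrist camera has in their place "hand_eye" (4x4, takes a point from camera to tool coordinates, whose origin is the TCP and whose axes are the tool frame's). Camera axes: x right, y down, z forward; pixel columns grow to the right and rows downward; lengths in m; the calibration is good to about 2 mm. A picture is of the moment at which its call begins: read the wrist's pose just before it. There is no depth.
- arm.close_job(): hands the job in, once; it reports no verdict.
The state is a dict: "clock": time; "joints": joint angles; "joint_vel": joint speeds; "effort": joint torques, N m; "ee_pos": TCP position; "orientation": TCP orientation; "force": force on the tool from outside, world axes, zero at the start; "torque": the same for the moment, N m; "grip_width": opening from 0.0 (shut) to 1.0 (fully open).
Only numpy, scipy, OpenCV 4.12 (cv2) and the standard library are available. Lean on these libraries where they do the work, as an engineer would, in place of code of your own. Each camera call takes 0.05 s, during which the arm holds its last target.

### The job

The tamping stand is about to be wiped down before the portafilter goes in: pick the portafilter up by its balance point, the short flat-sided metal neck between head and handle, and hold it level about 5 cm above the stand, with its round head centred over the stand's cradle and its handle pointing out over the cradle's open side. Do not touch the stand with it, leave the tamper and the two cups where they are, and finish while still holding the portafilter there, steady; do not put it down.

Things in the scene. Friction and masses are not known exactly. Their poses are not given: they have to be found in the camera images.
- portafilter: Espresso portafilter lying level, about 0.42 kg, 215 mm long: open steel basket head (62 mm across, 36 high; 78 over its side ears), flat-sided steel neck (16 wide, 18 high, mid-height 23 mm above the underside, 31 to 72 mm from head centre), black handle (to 29 thick) out to 184 mm. Origin under head centre, on the table; +z up, -x along neck and handle, y across the neck (fingers close along y).
- balance (a point): The portafilter's balance point (it would hang level from here): in the middle of the neck, 52 mm from the head's centre towards the handle, 23 mm above the underside. Axes as the portafilter's.
- head (a point): Centre of the underside of the portafilter's head (same place and axes as portafilter).
- tamping_stand: Tamping stand fixed to the table: base plate 110 (x) by 100 (y) mm, column, round platform 86 mm across with a horseshoe-shaped steel rod on it (the cradle); total height 77 mm. Origin under its centre on the table, +z up; the horseshoe's open side faces -x, so in the wanted hold the portafilter's x axis points the same way as the stand's.
- cradle (a point): Centre of the stand's cradle, at the height of the top of the horseshoe rod, 77 mm above the table. Axes as the stand's.
- tamper: Bystander: coffee tamper standing upright, steel base 58 mm across, 94 mm high; origin under its centre.
- cup_a: Bystander: small blue cup, 63x93x53 mm with handle; origin under the middle of its outline.
- cup_b: Bystander: small blue cup, 63x93x53 mm with handle; origin under the middle of its outline.
Mind the look-alikes: they are no part of the job. What is shaped like the tamping_stand but pink is not meant.

How it is judged:
On the way:
1. the portafilter is lifted clear of the table by its balance point, level (height (world z) of balance above 0.06 m and angle between portafilter's own z axis and vertical below 0.12 rad and distance between the grasp point and balance below 0.025 m and contact force between the fingers and portafilter above 2 N), for 0.2 s.
At the end, for the whole second after the job is handed in: Still held by the fingers within 25 mm of its balance point, off the stand and steady: head centred over the cradle to 12 mm, underside 25 to 80 mm above the cradle top, level to 0.1 rad, handle out over the open side to 0.17 rad (horizontal distance between head and cradle below 0.012 m and z of head in the frame of cradle between 0.025 and 0.08 m and x of balance in the frame of cradle below -0.03 m and angle between the x axis of portafilter and the x axis of tamping_stand, either way round below 0.17 rad and angle between portafilter's own z axis and vertical below 0.1 rad and distance between the grasp point and balance below 0.025 m and contact force between the fingers and portafilter above 2 N and contact force between portafilter and tamping_stand below 0.3 N and linear speed of portafilter below 0.02 m/s and angular speed of portafilter below 0.15 rad/s); the arm keeps its last pose, push and grip.
It fails at once if the portafilter touches the stand (contact force between portafilter and tamping_stand above 0.5 N).
It fails at once if the tamper or a cup is disturbed (distance of any of tamper, cup_a, cup_b from where it was at the start of the episode above 0.02 m).
It also fails if it takes over 40 s, if anything falls off the work surface, if the arm or the gripper's body presses on something with over 40 N, if the wrist force passes 120 N, or if a joint passes its speed limit or range.

## Working session

There is one attempt and no reset: what is moved stays moved. The work goes in short steps, Python scripts to look and compute and a shell command to move; the robot and the scene stay as the last step left them, time stands still between calls to the robot, and variables do not carry over. Pictures are saved under pics/ and viewed, and the job is handed in when it is done.

```bash
mkdir -p pics; ls
cat > h.py <<'E'
import numpy as np, cv2
from bench import arm
from scipy.spatial.transform import Rotation as R
def pose():
    s=arm.get_state(); w,x,y,z=s["orientation"]
    return np.array(s["ee_pos"]), R.from_quat([x,y,z,w]).as_matrix()
def cam(n):
    T=np.eye(4)
    p,r=pose(); T[:3,:3]=r;T[:3,3]=p
    c=arm.camera(n)
    c["T"]=T@np.array(c["hand_eye"]) if n=="wrist" else np.array(c["cam_to_world"])
    c["K"]=np.array([[c["fx"],0,c["cx"]],[0,c["fy"],c["cy"]],[0,0,1]])
    return c
def save(c,f): cv2.imwrite("pics/"+f,c["img"][:,:,::-1])
def px2w(c,uv,z):
    u=cv2.undistortPoints(np.array(uv,float).reshape(-1,1,2),c["K"],np.array(c["dist_coeffs"],float)).reshape(-1,2)
    d=np.c_[u,np.ones(len(u))]@c["T"][:3,:3].T; o=c["T"][:3,3]
    z=np.broadcast_to(z,len(u))
    return o+d*((z-o[2])/d[:,2])[:,None]
def w2px(c,P):
    Ti=np.linalg.inv(c["T"]); 
    return cv2.projectPoints(np.array(P,float).reshape(-1,1,3),cv2.Rodrigues(Ti[:3,:3])[0],Ti[:3,3],c["K"],np.array(c["dist_coeffs"],float))[0].reshape(-1,2)
E
python3 - <<'E'
from h import *
import pickle
print(arm.get_state())
for n in ["scene","top","wrist"]:
    c=cam(n); save(c,n+"0.png"); pickle.dump(c,open(n+"0.pkl","wb"))
    print(n,c["T"][:3,3].round(3),c["T"][:3,2].round(2))
E
```

```text
pics
{'clock': 0.0, 'joints': array([ 1.12499454e+00,  2.60662408e-01, -1.39411825e-01,  1.17267897e+00,
        1.15562883e-05,  1.57080606e+00]), 'joint_vel': array([-0.00029148,  0.00157045,  0.00031802,  0.00049993, -0.0003786 ,
       -0.00075751]), 'effort': array([ 3.64750795e-04, -4.05676746e+01,  2.53922385e+01,  1.85407227e-02,
       -1.44820825e-05,  2.14227740e-06]), 'ee_pos': array([0.22608382, 0.47309795, 0.24946001]), 'orientation': array([ 0.68945514,  0.15564224,  0.68976899, -0.15698992]), 'force': array([-0.01972565, -0.30380165, -0.26053521]), 'torque': array([-0.05689918,  0.01252598,  0.03688346]), 'grip_width': 1.001196897688531}
scene [-0.01  -0.462  0.918] [ 0.54  0.42 -0.73]
top [0.547 0.021 1.063] [ 0.05 -0.01 -1.  ]
wrist [0.159 0.505 0.374] [ 0.26 -0.13 -0.96]
```

View pics/scene0.png

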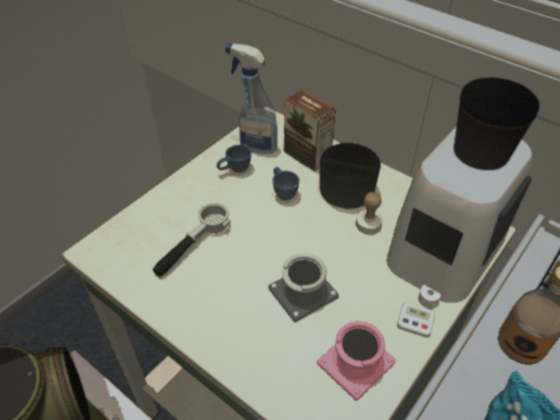

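View pics/top0.png

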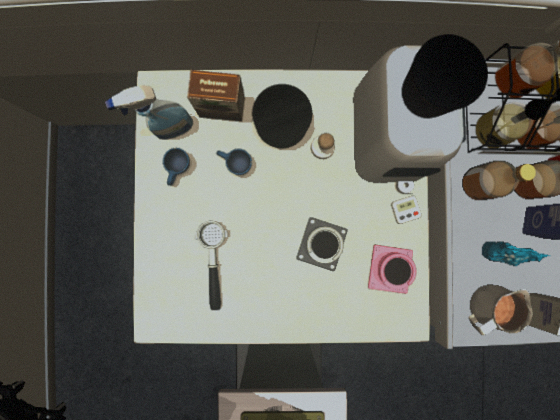

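View pics/wrist0.png

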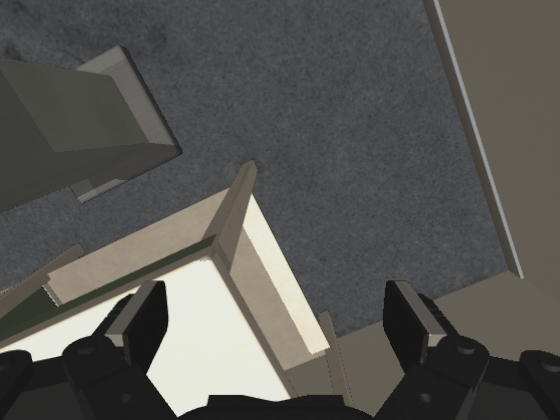

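Run:
```python
from h import *
a=cv2.imread("pics/top0.png")
cv2.imwrite("pics/t1.png",cv2.resize(a[205:325,165:265],None,fx=5,fy=5,interpolation=cv2.INTER_CUBIC))
cv2.imwrite("pics/t2.png",cv2.resize(a[205:285,285:365],None,fx=7,fy=7,interpolation=cv2.INTER_CUBIC))
```

```text
(no output)
```

View pics/t1.png

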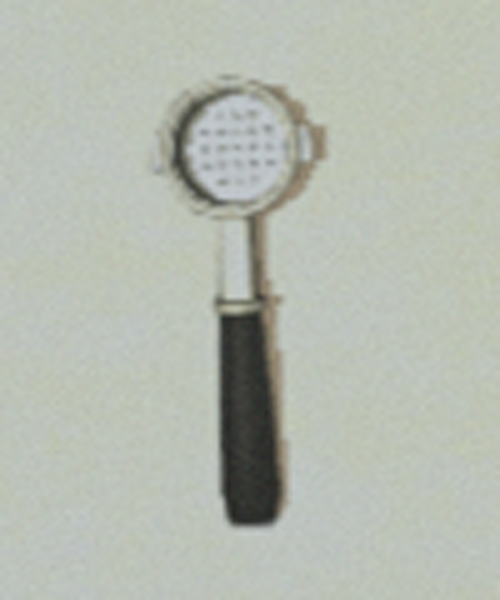

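View pics/t2.png

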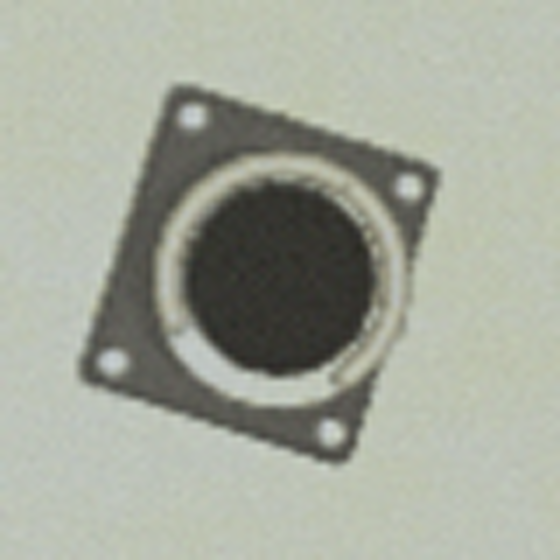

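Run:
```python
from h import *
import pickle
c=pickle.load(open("top0.pkl","rb"))
f=lambda p,o,s,z: px2w(c,(np.array(p,float)+.5)/s-.5+np.array(o),z)
pf=f([[232,148],[237,260],[236,220],[238,298],[252,523]],(165,205),5,[.036,.032,.032,.032,.023]); print(pf.round(4))
d=pf[1]-pf[4]; print("neck-handle yaw",np.degrees(np.arctan2(d[1],d[0])), "head-handleend",np.linalg.norm((pf[0]-pf[4])[:2]))
d=pf[0]-pf[4]; print("yaw",np.degrees(np.arctan2(d[1],d[0])))
b=f([[178,85],[440,170],[350,462],[82,378]],(285,205),7,0.008); print(b.round(4),b.mean(0))
for i,j in((3,0),(2,1),(1,0),(2,3)):
    d=b[j]-b[i];print(np.degrees(np.arctan2(d[1],d[0])),np.linalg.norm(d))
print("rod/platform centre",f([[283,280]],(285,205),7,[.073]))
print(f([[158,280],[408,280],[283,153],[283,408]],(285,205),7,[.07]))
print("bolts",f([[192,115],[409,186],[330,432],[113,362]],(285,205),7,0.008).mean(0))
print("tamper,cups",px2w(c,[[324,147],[176,163],[238,161]],[.03,.04,.04]).round(3))
```

```text
[[0.5429 0.1698 0.036 ]
 [0.4893 0.1679 0.032 ]
 [0.5084 0.1684 0.032 ]
 [0.4711 0.1674 0.032 ]
 [0.3622 0.162  0.023 ]]
neck-handle yaw 2.6587536083778542 head-handleend 0.18084545350754752
yaw 2.4844750690056085
[[ 0.585  -0.0694  0.008 ]
 [ 0.5548 -0.1616  0.008 ]
 [ 0.4526 -0.129   0.008 ]
 [ 0.4825 -0.0351  0.008 ]] [ 0.51872178 -0.09878109  0.008     ]
-18.493597999738906 0.10806808174598492
-17.712183878201007 0.10727608590597966
71.85616430866892 0.09710496360464291
72.31710360226118 0.09857603453164827
rod/platform centre [[ 0.51830613 -0.0980648   0.073     ]]
[[ 0.51842466 -0.05706331  0.07      ]
 [ 0.51798822 -0.13993202  0.07      ]
 [ 0.5601523  -0.09874373  0.07      ]
 [ 0.47605778 -0.0981396   0.07      ]]
bolts [ 0.5187069  -0.09821434  0.008     ]
tamper,cups [[ 0.754 -0.103  0.03 ]
 [ 0.714  0.255  0.04 ]
 [ 0.718  0.105  0.04 ]]
```

```bash
cat > go.py <<'E'
from h import *
import sys
x,y,z,yaw=map(float,sys.argv[1:5])  # yaw deg: of line perpendicular to jaws
p,r=pose()
s=r.T@(np.array([x,y,z])-p)
yy=r[:,1]; a=np.degrees(np.arctan2(yy[1],yy[0]))
want=90+yaw
t=(a-want+90)%180-90
print("p",p.round(4),"tilt xz",r[:,0].round(4),"jaw yaw",round(a,2),"shift mm",(s*1000).round(1),"turn",round(t,2))
E
python3 go.py 0.491 0.1675 0.16 2.6
```

```text
p [0.2262 0.4732 0.2496] tilt xz [-7.0e-04 -1.4e-03 -1.0e+00] jaw yaw 64.46 shift mm [  89.9 -161.5  370.8] turn -28.14
```

```bash
python3 -m jog '[[0.01,-0.023,0.053,-4,-1],[0.025,-0.046,0.106,-8,-1],[0.04,-0.069,0.159,-12,-1],[0.05,-0.092,0.212,-16,-1],[0.06,-0.115,0.265,-20,-1]]' 40; python3 go.py 0.491 0.1675 0.16 2.6; python3 -c "
from h import *;print(arm.get_state()['joints'])"
```

```text
clock: 0.78
ee_pos: [0.4165, 0.2536, 0.1893]
orientation: [0.706, 0.033, 0.707, -0.034]
force: [1.9, 0.1, 0.8]
grip_width: 0.998
p [0.4165 0.2536 0.1893] tilt xz [-8.0e-04 -1.3e-03 -1.0e+00] jaw yaw 84.6 shift mm [ 29.4 -78.6  82.3] turn -8.0
[ 5.47330502e-01  2.33336973e-01 -3.39977276e-01  9.98829062e-01
 -7.28940197e-04  6.41591627e-01]
```

```bash
python3 -m jog '[[0.015,-0.04,0.041,-4,-1],[0.029,-0.0786,0.082,-8,-1],[0.029,-0.0786,0.082,-8,-1]]'; python3 go.py 0.491 0.1675 0.16 2.6
python3 - <<'E'
from h import *
import pickle
c=cam("wrist"); save(c,"w1.png"); pickle.dump(c,open("w1.pkl","wb"))
E
```

```text
clock: 1.15
ee_pos: [0.4921, 0.1645, 0.159]
orientation: [0.706, -0.015, 0.708, 0.013]
force: [-1.4, -0.3, 0.3]
grip_width: 1.003
p [0.4921 0.1645 0.159 ] tilt xz [-0.0021 -0.0026 -1.    ] jaw yaw 92.26 shift mm [-1.  3. -1.] turn -0.34
```

View pics/w1.png

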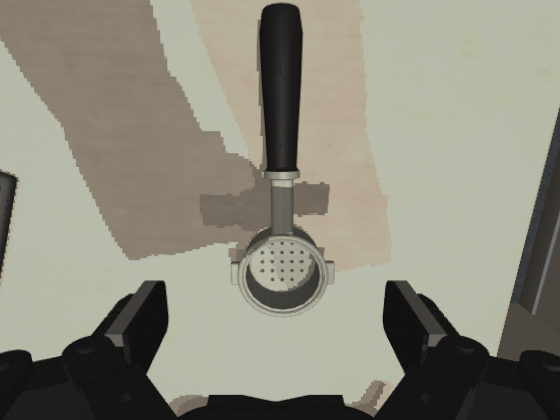

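Run:
```python
from h import *
import pickle
c=pickle.load(open("w1.pkl","rb"))
P=px2w(c,[[283.5,275],[283,205],[284,172],[281,5],[241,275],[326,275]],[.036,.032,.032,.023,.036,.036]); print(P.round(4))
for i,j in ((3,1),(3,0),(2,0)):
    d=P[j]-P[i];print(np.degrees(np.arctan2(d[1],d[0])),np.linalg.norm(d[:2]))
```

```text
[[0.539  0.1717 0.036 ]
 [0.4866 0.1691 0.032 ]
 [0.4631 0.1687 0.032 ]
 [0.3594 0.1621 0.023 ]
 [0.5402 0.1404 0.036 ]
 [0.5377 0.203  0.036 ]]
3.1128330385044323 0.1274409395639994
3.061359128574685 0.17984031766791841
2.3184411247724017 0.07591747454433226
```

```bash
python3 go.py 0.489 0.1685 0.06 2.7;  python3 -m jog '[[0.05,0.004,-0.003,-0.4,-1],[0.099,0.004,-0.003,-0.4,-1],[0.099,0.004,-0.003,-0.4,-1]]'; python3 go.py 0.489 0.1685 0.027 2.7
```

```text
p [0.4909 0.166  0.1595] tilt xz [-0.0027 -0.0016 -1.    ] jaw yaw 92.37 shift mm [99.5  2.7 -1.5] turn -0.33
clock: 1.58
ee_pos: [0.4831, 0.1696, 0.0578]
orientation: [0.703, -0.019, 0.711, 0.016]
force: [-0.5, -0.3, 0.8]
grip_width: 1.002
p [0.4831 0.1696 0.0578] tilt xz [-0.011  -0.0042 -0.9999] jaw yaw 92.87 shift mm [30.7 -1.3  6.2] turn 0.17
```

```bash
python3 -m jog '[[0.015,-0.001,0.005,0,-1],[0.031,-0.001,0.006,0,-1],[0.031,-0.001,0.006,0,-1]]'; python3 go.py 0.489 0.1685 0.027 2.7
```

```text
clock: 1.95
ee_pos: [0.4892, 0.1693, 0.0271]
orientation: [0.703, -0.019, 0.711, 0.017]
force: [-0.6, -0.0, -0.3]
grip_width: 1.002
p [0.4892 0.1693 0.0271] tilt xz [-0.0106 -0.0039 -0.9999] jaw yaw 92.9 shift mm [ 0.1 -0.8 -0.2] turn 0.2
```

```bash
python3 -m jog '[[0,-0.0005,0,0,1],[0,-0.0005,0,0,1],[0,-0.0005,0,0,1],[0,-0.0005,0,0,1],[0,-0.0005,0,0,1]]' 70; python3 -m jog '[[0,0,0,0,1],[0,0,0,0,1],[0,0,0,0,1]]'; python3 go.py 0.489 0.1685 0.027 2.7
```

```text
clock: 2.58
ee_pos: [0.4894, 0.1687, 0.0276]
orientation: [0.703, -0.019, 0.71, 0.017]
force: [-0.6, 0.0, 5.7]
grip_width: 0.17
clock: 2.95
ee_pos: [0.4894, 0.1687, 0.0276]
orientation: [0.703, -0.019, 0.71, 0.017]
force: [-0.5, -0.2, 3.2]
grip_width: 0.171
p [0.4894 0.1687 0.0276] tilt xz [-0.01   -0.0039 -0.9999] jaw yaw 92.89 shift mm [ 0.6 -0.2 -0.4] turn 0.19
```

```bash
python3 -m jog '[[-0.02,0,0,0,1],[-0.05,0,0,0,1],[-0.09,0,0,0,1],[-0.13,0,0,0,1],[-0.155,0,0,0,1]]' 70; python3 -m jog '[[0,0,0,0,1],[0,0,0,0,1]]'
python3 - <<'E'
from h import *
import pickle
s=arm.get_state();print(s["force"],s["torque"],s["grip_width"])
c=cam("wrist"); save(c,"w2.png"); pickle.dump(c,open("w2.pkl","wb"))
c=cam("scene"); save(c,"s2.png"); pickle.dump(c,open("s2.pkl","wb"))
E
python3 go.py 0.489 0.1685 0.18 2.7
```

```text
clock: 3.58
ee_pos: [0.4908, 0.1693, 0.1833]
orientation: [0.703, -0.019, 0.711, 0.017]
force: [0.7, 0.5, -5.2]
grip_width: 0.173
clock: 3.82
ee_pos: [0.4895, 0.1689, 0.1814]
orientation: [0.702, -0.019, 0.712, 0.016]
force: [0.1, 0.5, -4.8]
grip_width: 0.171
[ 0.08925843  0.52072393 -4.78062631] [ 0.04193893 -0.00998274  0.01333803] 0.17078405761115523
p [0.4894 0.1688 0.1812] tilt xz [-0.0143 -0.0052 -0.9999] jaw yaw 92.89 shift mm [ 1.2 -0.3 -0.4] turn 0.19
```

View pics/w2.png

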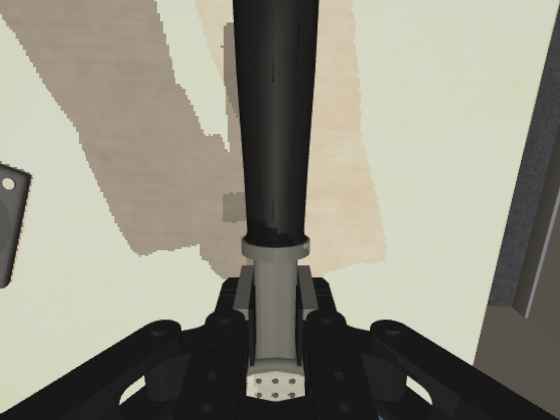

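View pics/s2.png

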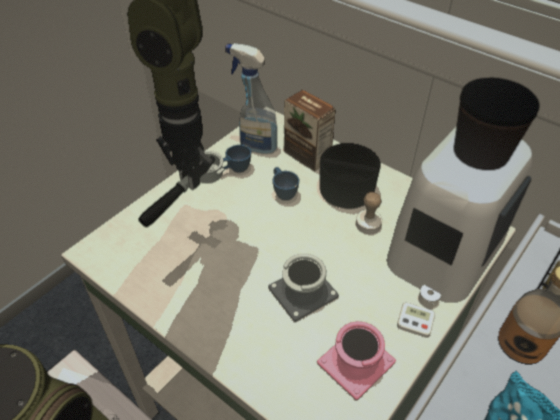

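```bash
python3 go.py 0.4685 -0.0824 0.175 -18
```

```text
p [0.4894 0.1688 0.1812] tilt xz [-0.0143 -0.0052 -0.9999] jaw yaw 92.89 shift mm [   7.8 -249.8  -33.4] turn 20.89
```

```bash
python3 -m jog '[[0.001,-0.02,-0.003,2,1],[0.003,-0.055,-0.008,5,1],[0.004,-0.095,-0.013,9,1],[0.005,-0.135,-0.018,12,1],[0.006,-0.175,-0.024,15,1]]' 70;python3 go.py 0.4685 -0.0824 0.175 -18
```

```text
clock: 4.55
ee_pos: [0.4728, -0.0093, 0.1754]
orientation: [0.698, 0.073, 0.708, -0.078]
force: [0.9, -0.2, -4.7]
grip_width: 0.167
p [ 0.4728 -0.0093  0.1754] tilt xz [-0.0162 -0.0058 -0.9999] jaw yaw 77.72 shift mm [  0.9 -72.3  11.4] turn 5.72
```

```bash
python3 -m jog '[[0.0,-0.03,0.004,2,1],[0.001,-0.055,0.008,4,1],[0.001,-0.072,0.011,5.7,1],[0.001,-0.072,0.011,5.7,1]]' 70;python3 go.py 0.4685 -0.0824 0.155 -18
python3 - <<'E'
from h import *
import pickle
for n in ("top","scene","wrist"):
    c=cam(n); save(c,n+"3.png"); pickle.dump(c,open(n+"3.pkl","wb"))
a=cv2.imread("pics/top3.png")
cv2.imwrite("pics/t3.png",cv2.resize(a[195:315,265:385],None,fx=5,fy=5,interpolation=cv2.INTER_CUBIC))
a=cv2.imread("pics/scene3.png")
cv2.imwrite("pics/s3.png",cv2.resize(a[180:340,180:380],None,fx=3.5,fy=3.5,interpolation=cv2.INTER_CUBIC))
E
```

```text
clock: 5.05
ee_pos: [0.4677, -0.0831, 0.1745]
orientation: [0.693, 0.109, 0.704, -0.114]
force: [0.1, -0.0, -4.7]
grip_width: 0.174
p [ 0.4677 -0.0831  0.1745] tilt xz [-0.0171 -0.0056 -0.9998] jaw yaw 71.87 shift mm [19.4  1.1  0.9] turn -0.13
```

View pics/t3.png

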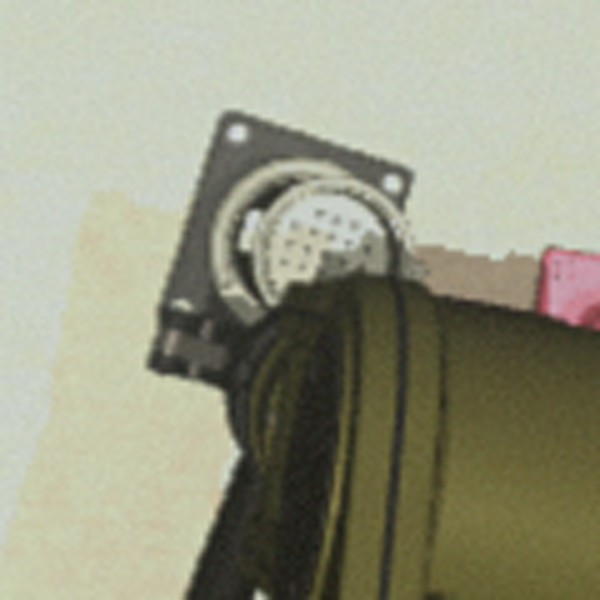

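View pics/s3.png

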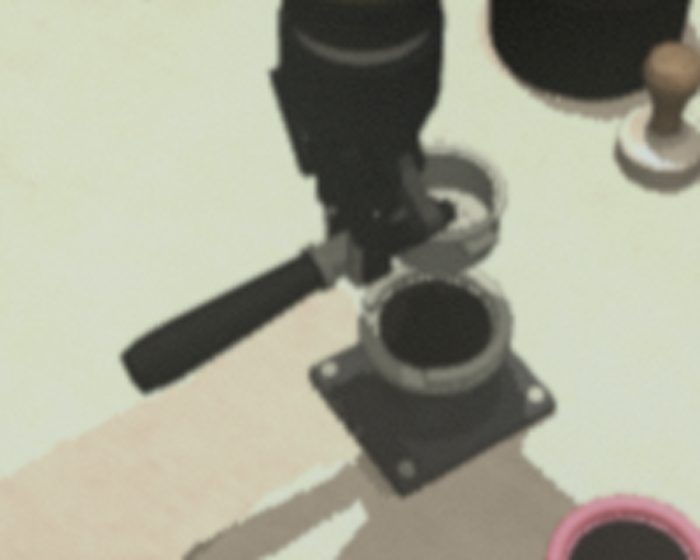

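View pics/wrist3.png

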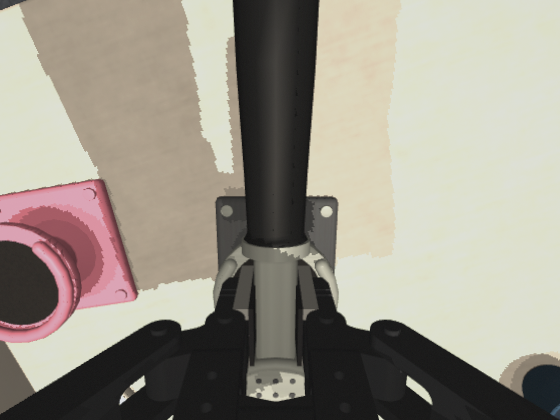

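```bash
python3 -m jog '[[0.008,0.001,0.001,0,1],[0.0195,0.001,0.001,0,1],[0.0195,0.001,0.001,0,1],[0.0195,0.001,0.001,0,1]]' 70;python3 go.py 0.4685 -0.0824 0.155 -18
python3 - <<'E'
from h import *
import pickle
p,r=pose()
yw=np.arctan2(r[1,1],r[0,1])-np.pi/2
h=p+.052*np.array([np.cos(yw),np.sin(yw),0]); zu=p[2]-.0276
th=np.linspace(0,2*np.pi,40)
def circ(cx,cy,z,rad): return np.c_[cx+rad*np.cos(th),cy+rad*np.sin(th),0*th+z]
for n,(x0,y0,x1,y1) in (("top",(265,195,385,315)),("scene",(180,180,380,340))):
    c=cam(n); save(c,n+"4.png"); pickle.dump(c,open(n+"4.pkl","wb"))
    s=5 if n=="top" else 3.5
    a=cv2.resize(c["img"][y0:y1,x0:x1,::-1],None,fx=s,fy=s,interpolation=cv2.INTER_CUBIC).copy()
    for P,col in ((circ(h[0],h[1],zu+.036,.031),(0,0,255)),(circ(h[0],h[1],zu,.031),(0,200,255)),(circ(.518,-.0985,.072,.043),(255,0,0))):
        q=(w2px(c,P)-[x0,y0]+.5)*s-.5
        cv2.polylines(a,[q.round().astype(int)],True,col,1)
    cv2.imwrite(f"pics/{n}4o.png",a)
E
```

```text
clock: 5.7
ee_pos: [0.4688, -0.0808, 0.1549]
orientation: [0.693, 0.107, 0.704, -0.113]
force: [0.7, -0.5, -4.9]
grip_width: 0.172
p [ 0.4688 -0.0808  0.1549] tilt xz [-0.0174 -0.0051 -0.9998] jaw yaw 72.07 shift mm [-0.1 -1.7  0.2] turn 0.07
```

View pics/top4o.png

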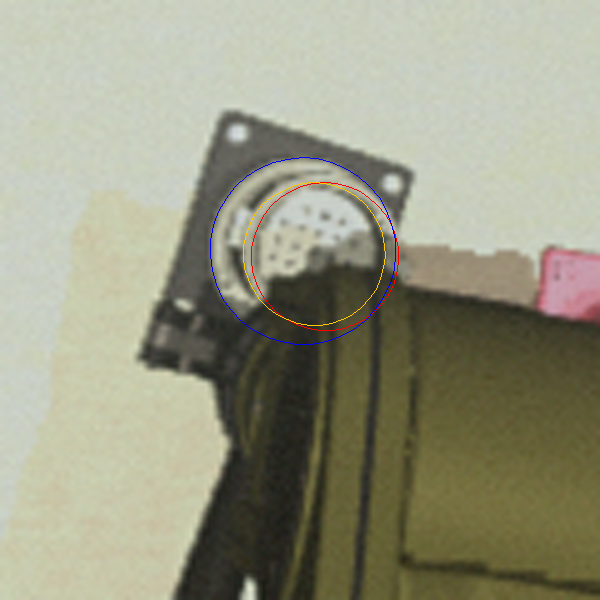

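View pics/scene4o.png

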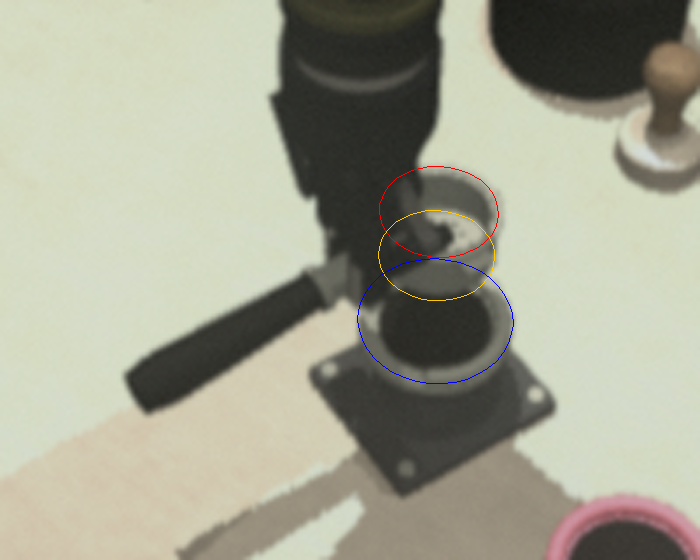

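Run:
```python
from h import *
import pickle
p,r=pose(); print(p.round(4),arm.get_state()["force"].round(2))
yw=np.arctan2(r[1,1],r[0,1])-np.pi/2
d=np.array([np.cos(yw),np.sin(yw),0]);l=np.array([-d[1],d[0],0])
h=p+.052*d; h[2]=p[2]-.0276
th=np.linspace(0,2*np.pi,40)
for n,(x0,y0,x1,y1),s in (("top",(305,220,355,270),12),("scene",(205,220,335,310),6)):
    c=pickle.load(open(n+"4.pkl","rb"))
    a=cv2.resize(c["img"][y0:y1,x0:x1,::-1],None,fx=s,fy=s,interpolation=cv2.INTER_CUBIC).copy()
    cv2.imwrite(f"pics/{n}5r.png",a)
    T=h+[0,0,.036]+.031*(np.cos(th)[:,None]*d+np.sin(th)[:,None]*l)
    E=h-.184*d+[0,0,.023]+.0145*(np.cos(th)[:,None]*np.array([0,0,1])+np.sin(th)[:,None]*l)
    for P in (T,E):
        q=(w2px(c,P)-[x0,y0]+.5)*s-.5
        cv2.polylines(a,[q.round().astype(int)],True,(0,0,255),1)
    cv2.imwrite(f"pics/{n}5.png",a)
```

```text
[ 0.4692 -0.0809  0.1553] [-0.14 -0.51 -5.68]
```

View pics/top5.png

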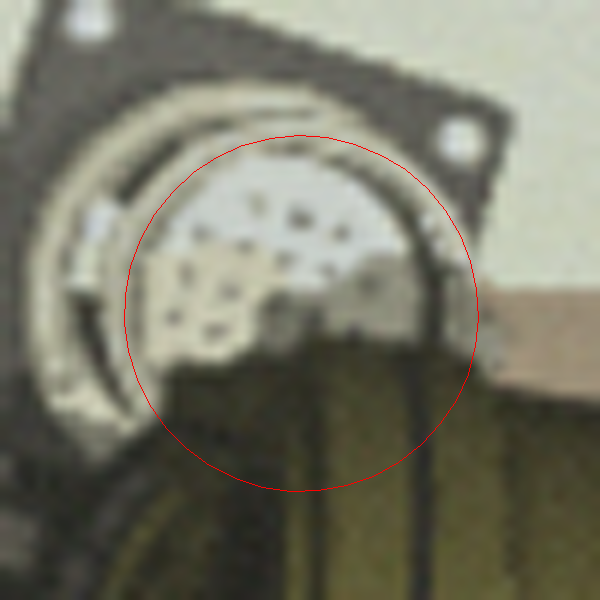

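View pics/scene5.png

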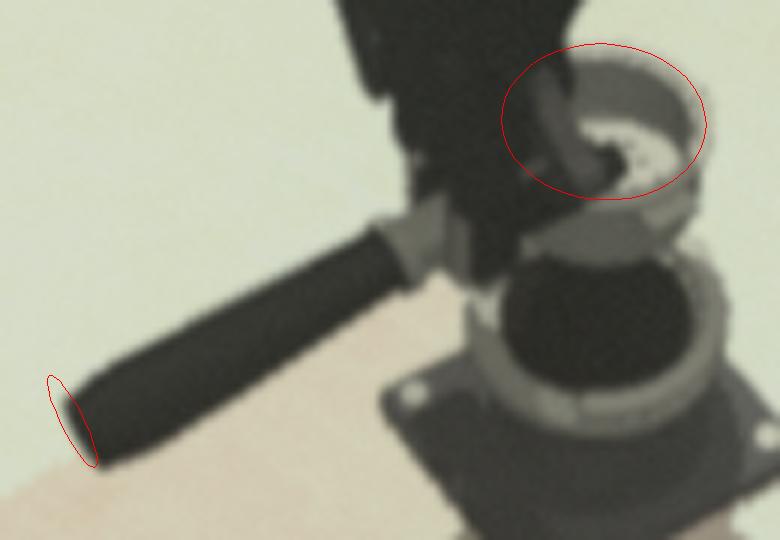

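```bash
python3 -m jog '[[0,-0.001,-0.002,0,1],[0,-0.001,-0.002,0,1],[0,-0.001,-0.002,0,1],[0,-0.001,-0.002,0,1],[0,-0.001,-0.002,0,1]]' 70; python3 -m jog '[[0,0,0,0,1],[0,0,0,0,1],[0,0,0,0,1],[0,0,0,0,1]]'; python3 go.py 0.4675 -0.0822 0.155 -18;python3 - <<'E'
from h import *
import pickle
s=arm.get_state();print(s["joint_vel"].round(4),s["grip_width"])
c=pickle.load(open("top0.pkl","rb"));d=cam("top")
for n,(x,y) in dict(tamper=(324,147),a=(176,163),b=(238,161)).items():
    print(n,np.abs(c["img"][y-15:y+15,x-15:x+15].astype(int)-d["img"][y-15:y+15,x-15:x+15]).mean())
c=cam("scene");save(c,"s6.png")
E
```

```text
clock: 6.42
ee_pos: [0.467, -0.0813, 0.1554]
orientation: [0.693, 0.108, 0.704, -0.113]
force: [0.1, -0.5, -5.9]
grip_width: 0.173
clock: 6.92
ee_pos: [0.467, -0.0813, 0.1554]
orientation: [0.693, 0.108, 0.704, -0.113]
force: [0.4, 0.6, -5.2]
grip_width: 0.171
p [ 0.467  -0.0813  0.1554] tilt xz [-0.0163 -0.0053 -0.9999] jaw yaw 72.06 shift mm [ 0.4 -0.7  0.8] turn 0.06
[ 0.0003  0.      0.0003 -0.0008  0.0011 -0.    ] 0.17062808916755015
tamper 10.324814814814815
a 7.376666666666667
b 7.779259259259259
```

View pics/s6.png

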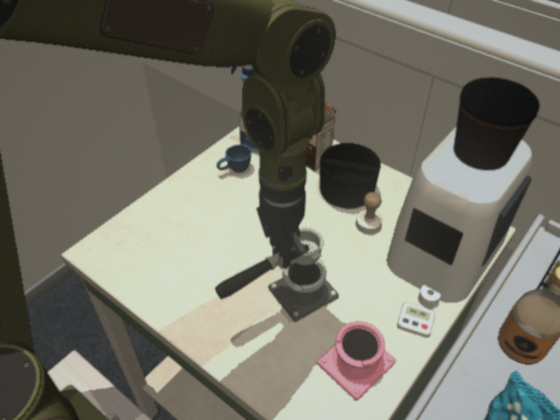

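Steady, level, above the grey stand, handle over the open side; the tamper and visible cup are where they were.

```bash
python3 -c "
from bench import arm
print(arm.close_job())"
```

```text
the job is handed in; nothing more can be done
None
```

I gripped the portafilter by its neck at the balance point with 70 N and lifted it level. I moved it over the grey stand, turned its handle out over the cradle's open side, and handed the job in while still holding it at about 7 s.

**Last readings:**
- **Position:** the TCP was at (0.467, -0.081, 0.155). That puts the head within about 3 mm of the cradle centre and its underside about 50 mm above the cradle top.
- **Direction:** the gripper was turned to within 0.1° of the measured stand direction.
- **Level:** the tool tilt was 0.017 rad, and the portafilter looked level in the scene picture.
- **Steadiness:** joint speeds were about zero and the grip was unchanged. The force on the tool was about the portafilter's own weight throughout, with no sign of touching the stand.

**Where checks disagreed or fell short:**
- **Head position:** before the final move, the top and scene pictures showed the head 2–3 mm further forward than my model. I moved it back 2 mm, which is well inside the 12 mm allowed, but did not measure the head again afterwards.
- **Bystanders:** the tamper and one cup appear unmoved in the last scene picture, but the arm hides the other cup there. My before/after comparison of the top view showed small differences for all three, and I did not look into what caused them. The arm never came near any of them.

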